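# Gauge the ground on a primed test board

## Task

Before painting, check the white ground on the test board: slide the board's carriage fully home to the end stop at the right-hand end of the sloped desk (right as the robot looks at it), and only then take the coating gauge (the square-bodied tool with the steel sprung tip) out of the tool holder. Set its tip inside the ring mark on the board, the gauge square to the sloping board, and press gently until the sprung tip is about half pushed in. Finish holding it there, still gripped and pressed, with the carriage still home and the other things left where they are.

Things in the scene. Friction and masses are not known exactly. Their poses are not given: they have to be found in the camera images.
- desk: Fixed sloped desk of pale wood, base 200 x 370 mm (x, y), 14 mm thick, about 105 mm high at the back. Origin: centre of its underside; x points uphill, away from the robot; y to the left, along the slide. The slope is 0.35 rad (20 deg). Two aluminium rails run along y; at the -y (right) end they are backed by plywood and end at a dark steel stop bar.
- carriage (a joint): Slide of the board carriage along the desk's -y, in m: 0 = left end, 0.16 = home against the right-hand stop. Starts 80 to 160 mm short of home, resists with about 2 N of friction plus light damping, stays where it is left. The carriage, 166 x 150 mm (uphill, y), carries the white board and cannot lift off its rails.
- carriage_grip (a point): Grip height on the carriage's handle: a vertical steel post, 16 mm across, about 40 mm in front (robot side) of the carriage's lower edge, in the middle of its width. The point lies on the post's axis, 20 mm below its top and about 35 mm above the flat arm it stands on. Its axes are those of mark.
- mark (a point): Centre of the ring mark on the board's face: a thin dark ring, 24 mm outer and 20 mm inner diameter, with a dot at its centre. The board (150 x 140 mm) also bears an X and a square outline, not to be used. Moves with the carriage. z is the board's outward normal (0.35 rad from vertical, towards the robot), x points up the slope, y left.
- holder: Fixed dark wooden tool holder block, 70 x 200 x 60 mm (x, y, z), with three 23 mm through holes in a row along its y, 65 mm apart, each with one tool standing in it. Origin: centre of its underside.
- probe: Coating gauge, 0.15 kg, mid-grey: square grip 22 x 22 mm from 6 to 78 mm above the origin, round collar 34 mm wide that rests on the holder's top, 16 mm steel nose to 30 mm below. Origin: centre of the collar's underside; z along the gauge away from its tip; x, y square to the flats, x roughly along the holder's x. Stands in any one hole; must be lifted 55 mm to clear the block.
- probe_tip (a joint): How far the gauge's sprung tip is pushed in, in m: 0 free, 0.014 fully in. The spring gives about 0.3 N at first touch and 0.3 N more for each mm (2.4 N half in).
- probe_point (a point): The very end of the gauge's sprung tip, a steel pin 8 mm in diameter with a round end, 50 mm below the gauge's origin when free (it moves up with the tip when pushed in).
- burnisher: Bystander in the holder: round bulbous wooden handle 28 mm wide, 80 mm high above its collar; origin under its collar. Leave alone.
- brush: Bystander in the holder: short brush, bristles up, 24 mm wide, 88 mm high above its collar; origin under its collar. Leave alone.
- jar: Bystander: closed jar, 64 mm wide, 75 mm high; origin under its centre.
- tape: Bystander: roll of tape lying flat, 90 mm wide, 25 mm high; origin under its centre.
- bowl: Bystander: white bowl, 90 mm wide, 35 mm high; origin under its centre.
- sander: Bystander: cork sanding block 60 x 100 x 30 mm; origin under its centre.
- knife: Bystander: painting knife lying flat, about 210 mm long along its x, handle at -x; origin under its middle.
Things that resemble listed ones, but are neither listed nor needed, are in the scene too. What is shaped like the probe but purple is not meant.

How it is judged:
By the outcome, as a careful person would: the job done as asked, in the order asked, and still so for the second after the job is handed in, while the arm keeps its last pose, push and grip.
It also fails if it takes over 54 s, if anything falls off the work surface, if the arm or the gripper's body presses on something with over 40 N, if the wrist force passes 120 N, or if a joint passes its speed limit or range.

## Robot

A 6-joint arm with a two-finger parallel gripper is mounted at the origin on the work surface. World frame = base frame: x ahead of the robot, y to its left, z up, the work surface at z = 0. Lengths are in m, angles in rad, forces in N, time in s.
With the tool pointing down it reaches from about 0.25 to 0.8 m from the base axis. Payload 8.5 kg.
Tool frame: the origin (TCP) lies between the finger pads; the fingertips stand tips_ahead ahead of it and the grasp point (between the pads) is the TCP (tips_ahead is the distance from the TCP to the fingertips, in m); y points along the fingers, x is the direction in which the jaws open and shut, and the axes are right-handed (so a half turn about y gives the same grasp; the last joint's range is limited). The gripper opens to 85 mm and grips with 20 to 120 N. Pads are 22 mm wide; open, the fingers measure 114 mm over their backs; the gripper's body (76 mm by 85 mm) begins 54 mm behind the grasp point. The pads swing forward as they close: fully open they stand 13 mm farther back than shut.
Start: joints at [-1.269, 0.238, -0.013, 1.319, 0, 1.571], TCP at [0.156, -0.501, 0.25] pointing down, gripper open.
Joint ranges: [-2.66, 2.66], [-1.03, 1.9], [-1.14, 1.46], [-1.82, 2.27], [-1.45, 1.34], [-3.14, 3.14]. Speed limits (rad/s): [2.22, 2.22, 2.79, 3.14, 3.14, 3.14].

## Interface

Orientations are given as a unit quaternion [w, x, y, z].
In Python, from bench import * gives the robot as it stands.
- The arm moves only by the tool servo_tool, never from a script. Its argument "rows" is a list of rows, each a list of 6 numbers: the shift along the world's x, y, z in mm, then the turn, a rotation vector about the world's x, y, z in rad. In form: [[tx, ty, tz, wx, wy, wz], ...]. A call has 1 to 8 rows; each row shifts and turns the commanded pose from where the row before left it; what a row does not reach is not made up. A row lasts 1/12 s, in which the tool goes at most 41.7 mm and 7.16 degrees, less where a joint would pass 70% of its speed; a pose out of reach is approached as far as the arm can. A call with a gripper value outside its range is refused whole. "hand" is the opening, from 0 (shut) to 1 (fully open), set as the call begins (left out, the last holds). The fingers move at their own pace and stop on an object; "squeeze" is the grip in N (left out, the last holds). Time passes only in rows, so rows that do not move let the fingers close. It gives the time, the measured TCP pose, the force and the opening at its end, in the units of the state.
- state(): the state, without advancing time (a new reading comes with each control period).
- snapshot(name): name is "scene" or "top" or "wrist"; returns (picture, depth): 480x640x3 uint8, red, green, blue; 480x640 float32, m along the optical axis (not along the pixel's ray), 0 where there is no reading.
- camera_model(name): a dict with "camera_matrix" (3x3 intrinsics, pixels), "R" (3x3) and "t" (3): a world point X has camera coordinates R X + t; the wrist camera has in their place "T_tool_cam" (4x4, takes a point from camera to tool coordinates, whose origin is the TCP and whose axes are the tool frame's). Camera axes: x right, y down, z forward; pixel columns grow to the right and rows downward; lengths in m; the calibration is good to about 2 mm. The wrist camera is an equidistant fisheye: a pixel r from the principal point sees the ray r / f radians off the axis. A picture is of the moment at which its call begins: read the wrist's pose just before it. camera_model takes no time and is no camera call.
- job_done(): hands the job in, once; it reports no verdict.
Trained networks look in the newest picture that a camera, given by its name, has taken for a name from the list of things; names that differ only in an ending like _2 or _b are one class to them, and where a whole thing is asked for, a point or a joint stands for the part that bears it (a point fixed in the world has none). Each returns a list of dicts, best first, with "confidence" (0 to 1); they miss things now and then, are a little off and sometimes report something else, mostly with a low value. They report only what shows in the picture. A call takes as long as a camera call. They do not tell look-alikes from the thing itself.
- boxes_of(camera, thing): "point" ([x, y, z] in m, in world coordinates, good to about 4 mm: the middle of the surface that is visible of it).
- landmark_of(camera, thing): "point" ([x, y, z] in m, in world coordinates, good to about 4 mm: a listed point, or the origin of a listed thing).
The state is a dict: "clock": time; "joint_pos": joint angles; "joint_vel": joint speeds; "effort": joint torques, N m; "ee_pos": TCP position; "tcp_rot": TCP orientation; "wrist_force": force on the tool from outside, world axes, zero at the start; "wrist_torque": the same for the moment, N m; "grip_width": opening from 0.0 (shut) to 1.0 (fully open).
Only numpy, scipy, OpenCV 4.12 (cv2) and the standard library are available. Lean on these libraries where they do the work, as an engineer would, in place of code of your own. Each camera call takes 0.05 s, during which the arm holds its last target.

## Working session

There is one attempt and no reset: what is moved stays moved. The work goes in short steps, Python scripts to look and compute and a tool call to move; the robot and the scene stay as the last step left them, time stands still between calls to the robot, and variables do not carry over. Pictures are saved under pics/ and viewed, and the job is handed in when it is done.

Besides the shell and the picture viewer there is one more tool, called as name(argument=value, ...) on one line, values as JSON. servo_tool: Moves the arm, as the interface text tells. Its arguments: {"type":"object","properties":{"rows":{"type":"array","items":{"type":"array","items":{"type":"number"}}},"hand":{"type":"number"},"squeeze":{"type":"number"}},"required":["rows"]}

```bash
mkdir -p pics; ls; python3 - <<'E'
from bench import *
import cv2
s=state();print({k:s[k] for k in ("clock","ee_pos","tcp_rot","wrist_force","grip_width")})
for n in ("scene","top"):
    p,d=snapshot(n);cv2.imwrite(f"pics/{n}0.png",p[:,:,::-1])
    print(n,camera_model(n))
    for t in ("carriage_grip","mark","holder","probe","probe_point","desk","burnisher","brush"):
        print(t,[(round(x["confidence"],2),[round(float(v),4) for v in x["point"]]) for x in landmark_of(n,t)[:3]])
print(state()["clock"])
E
```

```text
pics
{'clock': 0.0, 'ee_pos': array([ 0.15594711, -0.50088122,  0.24966887]), 'tcp_rot': array([ 0.56980402, -0.56917182,  0.41955769, -0.41873399]), 'wrist_force': array([ 0.12174849, -0.78714723, -0.05807303]), 'grip_width': 0.9968921976813827}
scene {'camera_matrix': array([[617.13363232,   0.        , 313.06831487],
       [  0.        , 617.13363232, 243.32750032],
       [  0.        ,   0.        ,   1.        ]]), 'R': array([[-0.76971038,  0.63796174,  0.02346805],
       [ 0.34419306,  0.44567333, -0.82638153],
       [-0.53765888, -0.6279969 , -0.56262139]]), 't': array([ 0.38310194, -0.1447564 ,  1.60435147])}
carriage_grip [(0.96, [0.4911, -0.0449, 0.0752])]
mark [(0.66, [0.6262, -0.075, 0.0931])]
holder [(0.68, [0.5161, 0.2824, 0.0004]), (0.39, [0.5193, 0.2138, 0.06])]
probe [(0.88, [0.5175, 0.2822, 0.06]), (0.87, [0.353, 0.2863, 0.0469]), (0.85, [0.4285, 0.3765, 0.0495])]
probe_point [(0.55, [0.4318, 0.379, 0.0032]), (0.52, [0.3546, 0.2838, -0.0006]), (0.43, [0.6148, 0.2318, -0.0019])]
desk [(0.7, [0.6122, -0.1147, -0.0001])]
burnisher [(0.8, [0.5192, 0.216, 0.0607])]

[... 175 characters left out ...]
0.        ,   0.        ,   1.        ]]), 'R': array([[ 0.02262574, -0.99940778,  0.02592611],
       [-0.98558674, -0.0266466 , -0.16705906],
       [ 0.16765096, -0.02177259, -0.98560596]]), 't': array([0.04447452, 0.56729808, 1.09365299])}
carriage_grip []
mark [(0.7, [0.6253, -0.0767, 0.0961]), (0.21, [0.5262, 0.2127, 0.0608])]
holder [(0.75, [0.5188, 0.2827, 0.0055]), (0.29, [0.3581, 0.1418, -0.0028])]
probe [(0.84, [0.5231, 0.2792, 0.0628]), (0.77, [0.3544, 0.2856, 0.0498]), (0.74, [0.4331, 0.3778, 0.0508])]
probe_point []
desk [(0.97, [0.6042, -0.1128, -0.0011]), (0.42, [0.518, 0.2805, 0.0024])]
burnisher [(0.58, [0.5239, 0.2126, 0.0598])]
brush [(0.73, [0.5181, 0.3443, 0.0603])]
0.9
```

View pics/scene0.png

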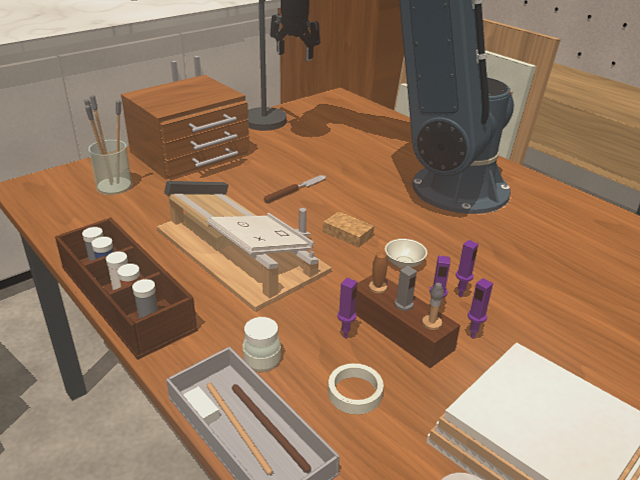

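View pics/top0.png

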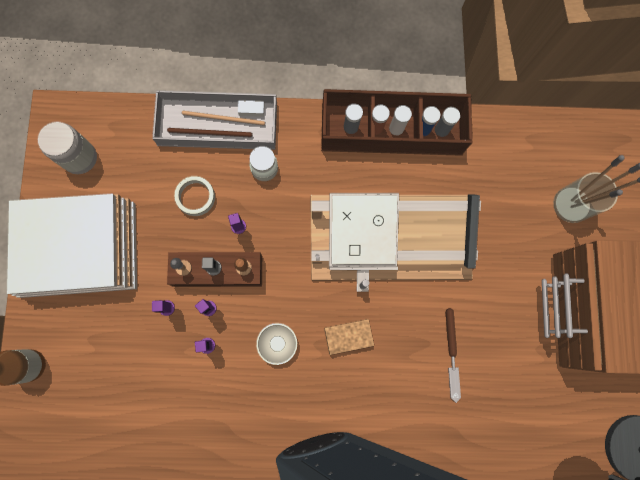

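The grey gauge stands in the holder's middle hole, at scene (406,288) and top (210,265). The post is at scene (303,220), the ring at top (378,220) and the stop bar at top (473,230). The four purple look-alikes stand around the holder.

```bash
cat > h.py <<'E'
from bench import *
import numpy as np, cv2
from scipy.spatial.transform import Rotation as Rn
def rot(q): return Rn.from_quat([q[1],q[2],q[3],q[0]])
def cloud(n):
    p,d=snapshot(n);m=camera_model(n);K=m["camera_matrix"];v,u=np.mgrid[:480,:640]
    c=np.stack([(u-K[0,2])/K[0,0]*d,(v-K[1,2])/K[1,1]*d,d],-1)
    X=(c-m["t"])@m["R"]; X[d==0]=np.nan
    return p,d,X
E
python3 - <<'E'
import bench;print([k for k in dir(bench) if not k.startswith('_')])
from h import *
print(getattr(bench,'tips_ahead',None))
s=state();print(rot(s["tcp_rot"]).as_matrix().round(3))
m=camera_model("wrist");print(m)
p,d,X=cloud("top")
def reg(n,m):
    print(n,m.sum(),np.nanmin(X[m],0).round(4),np.nanmedian(X[m],0).round(4),np.nanmax(X[m],0).round(4))
# post top
w=np.zeros(d.shape,bool);w[270:295,352:375]=1
reg("post",w&(X[...,2]>0.085)&(X[...,0]<0.53)); reg("postwin",w)
# board plane
w=np.zeros(d.shape,bool);w[200:262,338:392]=1
P=X[w];P=P[~np.isnan(P).any(1)];c=P.mean(0);n=np.linalg.svd(P-c)[2][2];n*=np.sign(n[2]);print("board",c,n,np.arctan2(np.hypot(n[0],n[1]),n[2]),np.arctan2(-n[1],-n[0]))
# stop bar
w=np.zeros(d.shape,bool);w[190:275,460:485]=1
dark=(p.sum(-1)<200)
reg("stop",w&dark)
b=X[w&dark];b=b[~np.isnan(b).any(1)];bb=cv2.minAreaRect(b[:,:2].astype(np.float32)*1000);print(bb)
# holder & gauge
w=np.zeros(d.shape,bool);w[245:295,160:270]=1
mm=w&(abs(X[...,2]-0.06)<0.006)&dark
b=X[mm];print("holder",cv2.minAreaRect(b[:,:2].astype(np.float32)*1000))
w=np.zeros(d.shape,bool);w[250:280,195:228]=1
mm=w&(X[...,2]>0.125);reg("gauge top",mm);print(cv2.minAreaRect(X[mm][:,:2].astype(np.float32)*1000))
cv2.imwrite("pics/g.png",cv2.resize(p[240:300,160:280,::-1],None,fx=6,fy=6,interpolation=2))
E
```

```text
['Unreachable', 'boxes_of', 'camera_model', 'job_done', 'landmark_of', 'snapshot', 'state', 'tips_ahead']
0.019
[[ 0.297 -0.     0.955]
 [-0.955  0.     0.297]
 [-0.    -1.     0.   ]]
{'camera_matrix': array([[371.64829954,   0.        , 323.77111552],
       [  0.        , 371.64829954, 239.24461849],
       [  0.        ,   0.        ,   1.        ]]), 'T_tool_cam': array([[ 9.99999826e-01,  7.92962514e-05,  5.84714231e-04,
         5.14514920e-04],
       [-5.28659578e-04, -3.19762012e-01,  9.47497745e-01,
        -1.23682756e-01],
       [ 2.62102418e-04, -9.47497889e-01, -3.19761915e-01,
         8.24267025e-02],
       [ 0.00000000e+00,  0.00000000e+00,  0.00000000e+00,
         1.00000000e+00]])}
post 43 [ 0.4819 -0.0558  0.0901] [ 0.4884 -0.0471  0.0949] [ 0.495  -0.0405  0.101 ]
postwin 575 [ 0.4721 -0.0798 -0.0046] [ 0.4971 -0.0472  0.0163] [ 0.5276 -0.0267  0.101 ]
board [ 0.60261444 -0.04581675  0.08943111] [-0.34230024 -0.01169018  0.9395179 ] 0.34957634069291543 0.034138571898367526
stop 276 [ 0.5323 -0.2755  0.0452] [ 0.6118 -0.2715  0.0863] [ 0.6853 -0.2681  0.1202]
((608.7317504882812, -271.60162353515625), (153.01023864746094, 4.276157379150391), 1.7892650365829468)
holder ((506.91387939453125, 275.24078369140625), (64.81385040283203, 200.85333251953125), 7.89437198638916)
gauge top 133 [0.5061 0.2672 0.1258] [0.5164 0.2777 0.138 ] [0.5275 0.2899 0.1432]
((516.7055053710938, 278.4626159667969), (21.0837459564209, 22.704059600830078), 1.4895744323730469)
```

View pics/g.png

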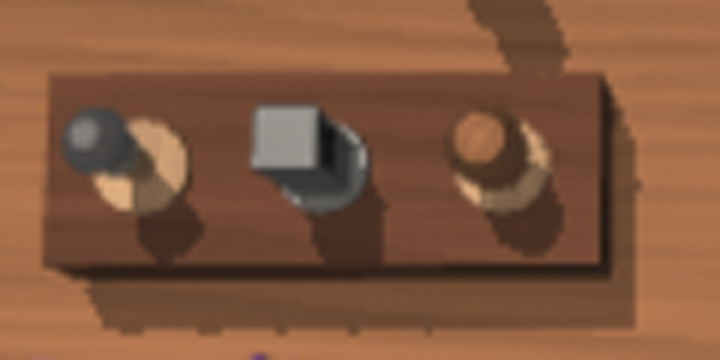

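servo_tool(rows=[[21,28.5,-3,0,0,0],[21,28.5,-3,0,0,0],[21,28.5,-3,0,0,0],[21,28.5,-3,0,0,0],[21,28.5,-3,0,0,0],[21,28.5,-3,0,0,0],[21,28.5,-3,0,0,0],[21,28.5,-3,0,0,0]], hand=1)

```text
clock: 1.62
ee_pos: [0.3247, -0.2718, 0.2263]
tcp_rot: [0.569, -0.569, 0.419, -0.419]
wrist_force: [0.7, -0.8, -0.9]
grip_width: 1.0
```

servo_tool(rows=[[21,28.5,-3,0,0,0],[21,28.5,-3,0,0,0],[21,28.5,-3,0,0,0],[21,28.5,-3,0,0,0],[21,28.5,-3,0,0,0],[21,28.5,-3,0,0,0],[21,28.5,-3,0,0,0],[0,0,0,0,0,0]])

```text
clock: 2.28
ee_pos: [0.474, -0.0697, 0.2047]
tcp_rot: [0.571, -0.57, 0.418, -0.418]
wrist_force: [-0.1, 0.3, -0.4]
grip_width: 1.001
```

servo_tool(rows=[[16,23.5,-10,0,0,0],[0,0,-25,0,0,0],[0,0,-25,0,0,0],[0,0,-25,0,0,0],[0,0,-25,0,0,0],[0,0,-18,0,0,0],[0,0,0,0,0,0]])

```text
clock: 2.87
ee_pos: [0.4847, -0.0501, 0.0742]
tcp_rot: [-0.568, 0.57, -0.421, 0.417]
wrist_force: [-1.4, 0.7, 0.6]
grip_width: 0.997
```

```bash
python3 - <<'E'
from h import *
s=state();print(s["ee_pos"],s["wrist_force"])
p,d=snapshot("wrist");cv2.imwrite("pics/w1.png",p[:,:,::-1])
for x in landmark_of("wrist","carriage_grip"):print(x)
E
```

```text
[ 0.48470963 -0.05013651  0.07422729] [-1.39059796  0.68158219  0.61865423]
```

View pics/w1.png

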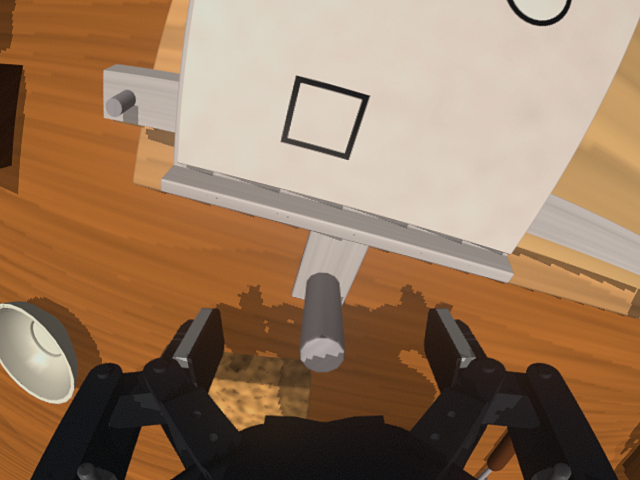

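The wrist view shows the post at (322,320), centred between the pads at (200,340) and (450,340). I'll close on it.

servo_tool(rows=[[5,4,0,0,0,0],[0,0,0,0,0,0],[0,0,0,0,0,0],[0,0,0,0,0,0],[0,0,0,0,0,0],[0,0,0,0,0,0],[0,0,0,0,0,0]], hand=0, squeeze=30)

```text
clock: 3.55
ee_pos: [0.4923, -0.0463, 0.0777]
tcp_rot: [0.57, -0.569, 0.419, -0.419]
wrist_force: [-0.7, -1.9, 5.0]
grip_width: 0.179
```

servo_tool(rows=[[0.3,-10,0,0,0,0],[0.5,-15,0,0,0,0],[0.5,-15,0,0,0,0],[0.5,-15,0,0,0,0],[0.5,-15,0,0,0,0],[0.5,-15,0,0,0,0],[0.3,-10,0,0,0,0],[0,0,0,0,0,0]])

```text
clock: 4.22
ee_pos: [0.4952, -0.1432, 0.0777]
tcp_rot: [-0.569, 0.569, -0.419, 0.42]
wrist_force: [-0.6, -1.5, 6.1]
grip_width: 0.176
```

```bash
python3 - <<'E'
from h import *
s=state();print(s["ee_pos"],s["wrist_force"])
p,d,X=cloud("top");cv2.imwrite("pics/t2.png",p[160:310,280:500,::-1].repeat(3,0).repeat(3,1))
for x in landmark_of("top","mark"):print(x)
E
```

```text
[ 0.49522957 -0.14319451  0.07770116] [-0.60672858 -1.45287769  6.09917918]
{'point': [0.6285, -0.1725, 0.0983], 'confidence': 0.93}
```

View pics/t2.png

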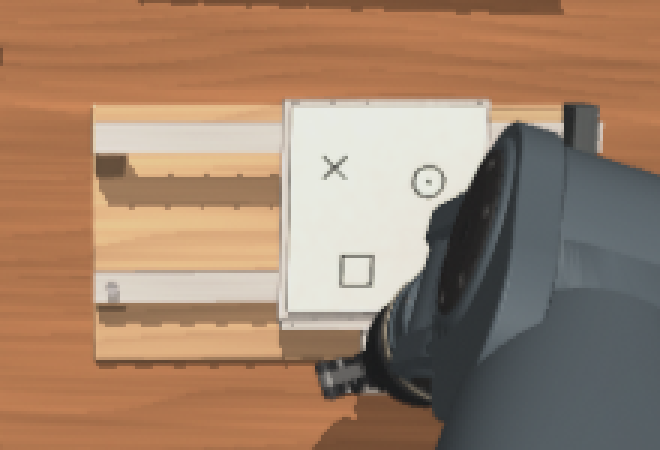

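Carriage edge at crop x≈491, stop bar at ≈565, so roughly 45–50 mm are left. I'll continue, slower near the end.

servo_tool(rows=[[0.3,-10,0,0,0,0],[0.3,-10,0,0,0,0],[0.3,-8,0,0,0,0],[0.2,-6,0,0,0,0],[0.1,-4,0,0,0,0],[0,0,0,0,0,0]])

```text
clock: 4.82
ee_pos: [0.4964, -0.1802, 0.0777]
tcp_rot: [-0.569, 0.569, -0.419, 0.42]
wrist_force: [-1.5, -2.5, 5.9]
grip_width: 0.178
```

servo_tool(rows=[[0.1,-3,0,0,0,0],[0.1,-3,0,0,0,0]])

```text
clock: 4.98
ee_pos: [0.4965, -0.1852, 0.0777]
tcp_rot: [0.57, -0.569, 0.419, -0.419]
wrist_force: [-1.1, 2.3, 6.4]
grip_width: 0.179
```

servo_tool(rows=[[0.1,-3,0,0,0,0],[0.1,-2,0,0,0,0]])

```text
clock: 5.15
ee_pos: [0.4967, -0.1903, 0.0777]
tcp_rot: [0.57, -0.569, 0.419, -0.419]
wrist_force: [-1.0, 1.4, 7.0]
grip_width: 0.179
```

servo_tool(rows=[[0.1,-2,0,0,0,0],[0.1,-2,0,0,0,0]])

```text
clock: 5.32
ee_pos: [0.4968, -0.1942, 0.0777]
tcp_rot: [0.57, -0.569, 0.419, -0.419]
wrist_force: [-2.7, 1.8, 6.8]
grip_width: 0.177
```

servo_tool(rows=[[0.1,-2,0,0,0,0],[0,0,0,0,0,0]])

```text
clock: 5.48
ee_pos: [0.4968, -0.1965, 0.0777]
tcp_rot: [0.569, -0.569, 0.419, -0.419]
wrist_force: [-2.0, 0.4, 6.6]
grip_width: 0.179
```

servo_tool(rows=[[0.1,-2,0,0,0,0],[0.1,-2,0,0,0,0]])

```text
clock: 5.65
ee_pos: [0.4969, -0.1983, 0.0776]
tcp_rot: [0.571, -0.568, 0.42, -0.418]
wrist_force: [-0.6, 21.2, 11.8]
grip_width: 0.178
```

servo_tool(rows=[[0.1,-2,0,0,0,0],[0.1,-1,0,0,0,0]])

```text
clock: 5.82
ee_pos: [0.4969, -0.1985, 0.0776]
tcp_rot: [0.573, -0.567, 0.421, -0.416]
wrist_force: [-0.4, 32.0, 15.3]
grip_width: 0.176
```

servo_tool(rows=[[0,-1,0,0,0,0],[0,-1,0,0,0,0]])

```text
clock: 5.98
ee_pos: [0.4968, -0.1986, 0.0775]
tcp_rot: [0.574, -0.566, 0.421, -0.415]
wrist_force: [0.9, 42.1, 16.3]
grip_width: 0.174
```

servo_tool(rows=[[0,2,0,0,0,0],[0,2,0,0,0,0],[0,0,0,0,0,0]])

```text
clock: 6.23
ee_pos: [0.4969, -0.1983, 0.0776]
tcp_rot: [0.571, -0.568, 0.42, -0.417]
wrist_force: [-1.6, 15.7, 10.8]
grip_width: 0.179
```

servo_tool(rows=[[0,1.5,0,0,0,0],[0,0,0,0,0,0]])

```text
clock: 6.4
ee_pos: [0.4969, -0.1982, 0.0776]
tcp_rot: [0.57, -0.569, 0.42, -0.418]
wrist_force: [-1.9, 8.0, 8.7]
grip_width: 0.175
```

servo_tool(rows=[[0,0,0,0,0,0],[0,0,0,0,0,0],[0,0,0,0,0,0],[0,0,0,0,0,0],[0,0,0,0,0,0]], hand=0.8)

```text
clock: 6.82
ee_pos: [0.4974, -0.1999, 0.0771]
tcp_rot: [-0.569, 0.569, -0.419, 0.419]
wrist_force: [-0.1, 1.2, 0.6]
grip_width: 0.803
```

```bash
python3 - <<'E'
from h import *
s=state();print(s["ee_pos"],s["wrist_force"],s["grip_width"],s["joint_pos"])
p,d=snapshot("wrist");cv2.imwrite("pics/w2.png",p[:,:,::-1])
E
```

```text
[ 0.49738367 -0.19994215  0.07714815] [-0.14455677  1.18165121  0.59523851] 0.8032884560588294 [-3.82204854e-01  3.73117252e-01 -2.90545647e-01  9.07339280e-01
 -2.59530976e-05  2.45790149e+00]
```

View pics/w2.png

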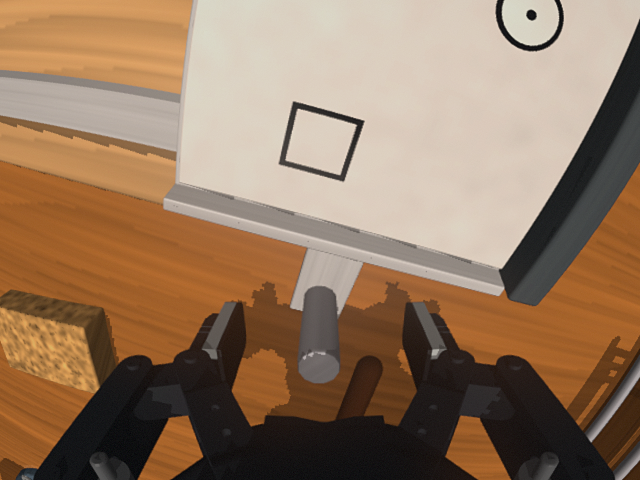

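servo_tool(rows=[[-1,0,20,0,0,0],[0,0,30,0,0,0],[0,0,30,0,0,0],[0,0,30,0,0,0],[0,10,25,0,0,0],[0,30,10,0,0,0.1],[0,30,0,0,0,0.1],[0,30,0,0,0,0.1]])

```text
clock: 7.53
ee_pos: [0.4968, -0.0992, 0.2233]
tcp_rot: [0.627, -0.626, 0.328, -0.329]
wrist_force: [0.6, 0.2, -0.2]
grip_width: 0.799
```

servo_tool(rows=[[1,30,0,0,0,0.1],[1,30,0,0,0,0.1],[1,30,0,0,0,0.1],[1,30,0,0,0,0.1],[1,30,0,0,0,0.1],[1,30,0,0,0,0.1],[1,30,0,0,0,0.1],[1,30,0,0,0,0.1]])

```text
clock: 8.2
ee_pos: [0.5043, 0.1417, 0.2223]
tcp_rot: [-0.705, 0.705, -0.058, 0.058]
wrist_force: [0.5, 0.2, -0.6]
grip_width: 0.803
```

servo_tool(rows=[[1,30,0,0,0,0.1],[1,30,0,0,0,0.07],[1,30,0,0,0,0],[0,20,0,0,0,0],[0,10,0,0,0,0],[0,0,0,0,0,0]], hand=0.55)

```text
clock: 8.7
ee_pos: [0.5073, 0.2618, 0.2218]
tcp_rot: [-0.707, 0.707, 0.001, -0.001]
wrist_force: [-0.4, -0.1, -0.0]
grip_width: 0.552
```

```bash
python3 - <<'E'
from h import *
s=state();print(s["ee_pos"],rot(s["tcp_rot"]).as_matrix().round(3),s["grip_width"])
p,d=snapshot("wrist");cv2.imwrite("pics/w3.png",p[:,:,::-1])
for t in("probe","burnisher","brush"):print(t,landmark_of("wrist",t))
p,d,X=cloud("top");cv2.imwrite("pics/t3.png",p[160:310,280:500,::-1].repeat(3,0).repeat(3,1))
for x in landmark_of("top","mark"):print(x)
p,d,X=cloud("scene");cv2.imwrite("pics/s3.png",p[:,:,::-1])
for x in landmark_of("scene","mark"):print(x)
E
```

```text
[0.50730038 0.2618029  0.22183589] [[ 1.    -0.    -0.003]
 [ 0.003 -0.     1.   ]
 [-0.    -1.    -0.   ]] 0.5520515473146079
probe [{'point': [0.4299, 0.2912, 0.0496], 'confidence': 0.82}, {'point': [0.6148, 0.2337, 0.0519], 'confidence': 0.75}, {'point': [0.4315, 0.3772, 0.0495], 'confidence': 0.71}, {'point': [0.355, 0.2901, 0.0519], 'confidence': 0.62}, {'point': [0.5216, 0.2805, 0.0598], 'confidence': 0.59}]
burnisher [{'point': [0.5208, 0.2111, 0.059], 'confidence': 0.62}]
brush [{'point': [0.5162, 0.3442, 0.0561], 'confidence': 0.88}]
{'point': [0.6311, -0.2262, 0.0981], 'confidence': 0.85}
{'point': [0.3402, -0.2548, 0.0005], 'confidence': 0.56}
{'point': [0.6286, -0.224, 0.0943], 'confidence': 0.58}
{'point': [0.5174, 0.2794, -0.0033], 'confidence': 0.43}
```

View pics/w3.png

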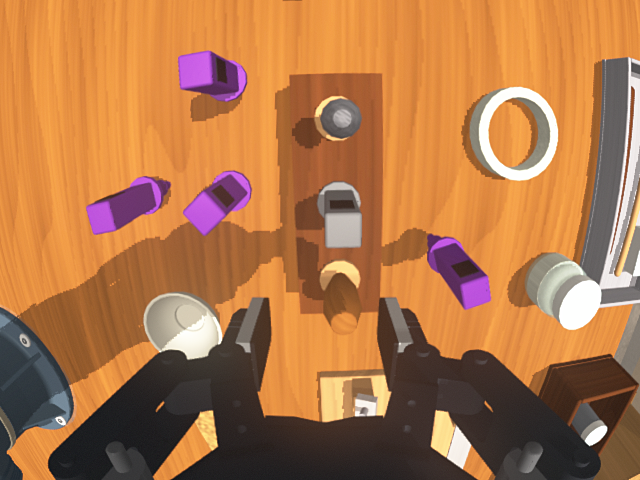

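View pics/t3.png

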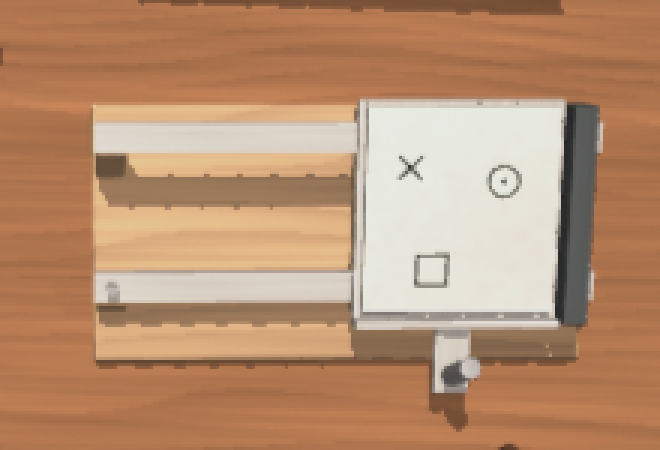

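The carriage is now flush against the stop bar: its edge and the bar meet at crop x≈567. In the wrist view the gauge's top face is at about (344,233), with its flats aligned to the jaws. I'll compute its position.

```bash
cat >> h.py <<'E'
def wray(u,v,s,plane_p,plane_n):
    m=camera_model("wrist");K=m["camera_matrix"];T=m["T_tool_cam"]
    a=np.array([(u-K[0,2])/K[0,0],(v-K[1,2])/K[1,1]]);r=np.hypot(*a)
    dc=np.array([*(a/r*np.sin(r)),np.cos(r)])
    R=rot(s["tcp_rot"]).as_matrix();o=R@T[:3,3]+s["ee_pos"];dw=R@T[:3,:3]@dc
    return o+dw*((plane_p-o)@plane_n)/(dw@plane_n)
E
python3 - <<'E'
from h import *
s=state()
z=np.array([0,0,1.])
for uv in((344,233),(326,220),(361,220),(326,247),(361,247)):print(uv,wray(*uv,s,np.array([0,0,.138]),z).round(4))
p=cv2.imread("pics/w3.png");cv2.imwrite("pics/w3c.png",cv2.resize(p[170:270,290:400],None,fx=6,fy=6,interpolation=cv2.INTER_NEAREST))
E
```

```text
(344, 233) [0.5199 0.2747 0.138 ]
(326, 220) [0.5093 0.2826 0.138 ]
(361, 220) [0.5297 0.2827 0.138 ]
(326, 247) [0.5093 0.2659 0.138 ]
(361, 247) [0.5302 0.2659 0.138 ]
```

View pics/w3c.png

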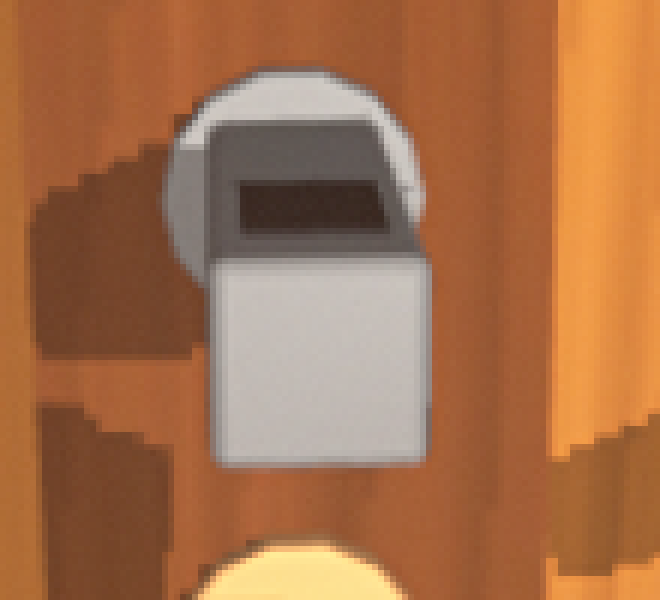

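servo_tool(rows=[[8,10,0,0,0,0],[4,6,-12,0,0,0],[0,0,-25,0,0,0],[0,0,-25,0,0,0],[0,0,-25,0,0,0],[0,0,-15,0,0,0],[0,0,-10,0,0,0],[0,0,0,0,0,0]])

```text
clock: 9.77
ee_pos: [0.5182, 0.2755, 0.1076]
tcp_rot: [-0.706, 0.708, -0.001, -0.002]
wrist_force: [-0.2, -0.2, 0.4]
grip_width: 0.553
```

```bash
python3 - <<'E'
from h import *
s=state();print(s["ee_pos"],s["wrist_force"])
p,d=snapshot("wrist");cv2.imwrite("pics/w4.png",p[:,:,::-1])
E
```

```text
[0.51822912 0.27549819 0.10758248] [-0.15233723 -0.21458191  0.44472191]
```

View pics/w4.png

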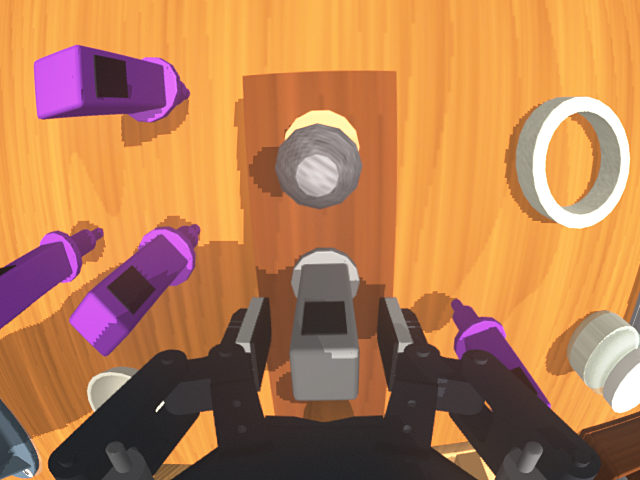

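The gauge stands between the pads, at (325,330). I'll close on it.

servo_tool(rows=[[0.5,2,0,0,0,0],[0,0,0,0,0,0],[0,0,0,0,0,0],[0,0,0,0,0,0],[0,0,0,0,0,0],[0,0,0,0,0,0]], hand=0, squeeze=50)

```text
clock: 10.32
ee_pos: [0.5205, 0.2787, 0.1113]
tcp_rot: [0.708, -0.707, -0.001, -0.0]
wrist_force: [-1.3, 1.3, 6.1]
grip_width: 0.254
```

servo_tool(rows=[[0,0,5,0,0,0],[0,0,10,0,0,0],[0,0,15,0,0,0],[0,0,20,0,0,0],[0,0,20,0,0,0],[0,0,25,0,0,0],[0,0,20,0,0,0],[0,0,0,0,0,0]])

```text
clock: 10.98
ee_pos: [0.5213, 0.2789, 0.23]
tcp_rot: [0.708, -0.706, -0.002, -0.002]
wrist_force: [0.3, 0.8, -2.3]
grip_width: 0.254
```

```bash
python3 - <<'E'
from h import *
s=state();print(s["ee_pos"],s["wrist_force"],s["grip_width"],rot(s["tcp_rot"]).as_matrix().round(3))
p,d,X=cloud("scene");cv2.imwrite("pics/s5.png",p[:,:,::-1])
for t in("probe","probe_point"):print(t,landmark_of("scene",t))
p,d=snapshot("wrist");cv2.imwrite("pics/w5.png",p[:,:,::-1])
for t in("probe","probe_point"):print(t,landmark_of("wrist",t))
E
```

```text
[0.5212991  0.27887813 0.23004487] [ 0.34596239  0.78349318 -2.25476686] 0.25387986784319794 [[ 1.     0.005 -0.001]
 [ 0.001  0.003  1.   ]
 [ 0.005 -1.     0.003]]
probe [{'point': [0.4296, 0.2884, 0.0508], 'confidence': 0.95}, {'point': [0.5213, 0.2837, 0.1764], 'confidence': 0.88}, {'point': [0.6145, 0.2345, 0.0511], 'confidence': 0.86}, {'point': [0.4292, 0.3777, 0.0484], 'confidence': 0.83}, {'point': [0.3503, 0.287, 0.0487], 'confidence': 0.68}, {'point': [0.3757, -0.0195, 0.0021], 'confidence': 0.54}]
probe_point [{'point': [0.4332, 0.3775, 0.0046], 'confidence': 0.59}, {'point': [0.3553, 0.2843, 0.0017], 'confidence': 0.49}, {'point': [0.612, 0.2305, 0.0006], 'confidence': 0.46}, {'point': [0.5225, 0.2814, 0.1278], 'confidence': 0.43}, {'point': [0.6932, 0.3421, -0.0024], 'confidence': 0.26}]
probe [{'point': [0.6153, 0.2339, 0.0534], 'confidence': 0.9}, {'point': [0.4326, 0.2898, 0.0504], 'confidence': 0.86}, {'point': [0.432, 0.3786, 0.0521], 'confidence': 0.8}, {'point': [0.5215, 0.2806, 0.1754], 'confidence': 0.64}]
probe_point [{'point': [0.521, 0.2773, 0.1755], 'confidence': 0.67}, {'point': [0.5209, 0.2792, 0.1216], 'confidence': 0.6}, {'point': [0.3489, 0.2852, -0.0033], 'confidence': 0.56}, {'point': [0.6179, 0.2302, -0.0014], 'confidence': 0.39}]
```

View pics/w5.png

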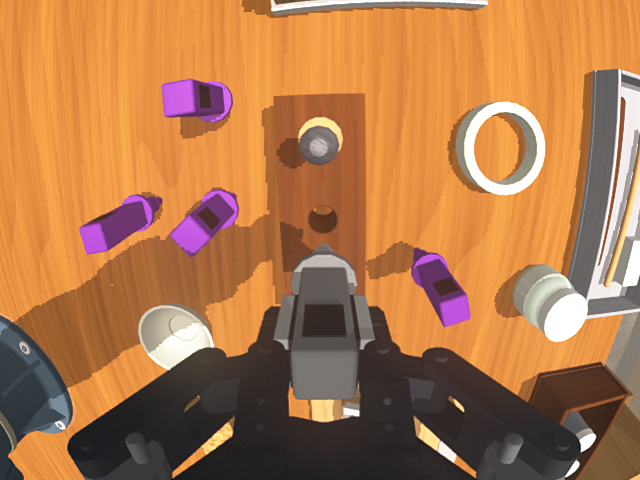

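View pics/s5.png

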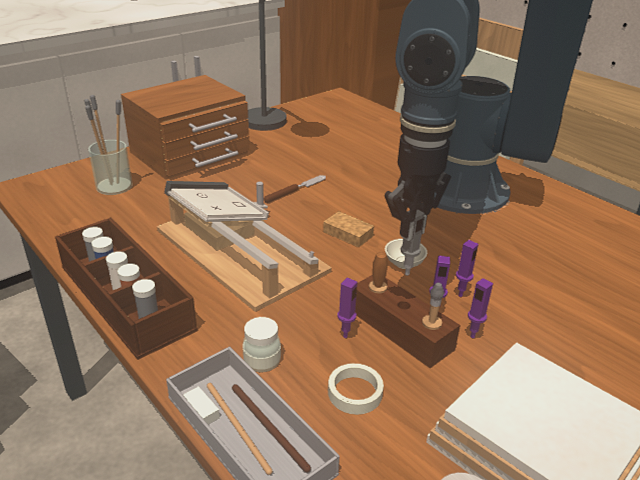

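The grey gauge is out of its hole and aligned with the fingers, and its tip is about 101 mm ahead of the TCP. I'll lift over the burnisher and travel to the board, tilting on the way.

servo_tool(rows=[[0,0,25,0,0,0],[0,0,25,0,0,0],[0,0,20,0,0,0],[2,-25,0,0,0,0],[3,-30,0,0,0,0],[3,-30,0,0,0,0.02],[3,-30,0,0,0,0.014],[3,-30,0,0,0,0]])

```text
clock: 11.95
ee_pos: [0.5335, 0.132, 0.2943]
tcp_rot: [-0.707, 0.707, 0.012, -0.013]
wrist_force: [1.4, -0.4, -1.7]
grip_width: 0.252
```

servo_tool(rows=[[3,-30,0,0.0017,-0.05,0],[3,-30,0,0.0017,-0.05,0],[3,-30,0,0.0017,-0.05,0],[3,-30,0,0.0017,-0.05,0],[3,-30,0,0.0017,-0.05,0],[3,-30,0,0.0017,-0.05,0],[3,-30,0,0.0017,-0.05,0],[3,-30,0,0,0,0]])

```text
clock: 12.62
ee_pos: [0.5558, -0.1078, 0.2942]
tcp_rot: [0.698, -0.694, -0.136, -0.111]
wrist_force: [-0.1, 1.2, -2.0]
grip_width: 0.253
```

servo_tool(rows=[[4,-30,-10,0,0,0],[4,-30,-10,0,0,0],[4,-30,-10,0,0,0],[3,-20,-10,0,0,0],[3,-10,0,0,0,0],[0,0,0,0,0,0],[0,0,0,0,0,0]])

```text
clock: 13.2
ee_pos: [0.5757, -0.2267, 0.2547]
tcp_rot: [0.699, -0.694, -0.135, -0.111]
wrist_force: [-0.2, 0.4, -1.4]
grip_width: 0.253
```

```bash
python3 - <<'E'
from h import *
s=state();print(s["clock"],s["ee_pos"],s["wrist_force"],s["grip_width"],rot(s["tcp_rot"]).as_matrix().round(4))
p,d=snapshot("wrist");cv2.imwrite("pics/w6.png",p[:,:,::-1])
for t in("probe_point","mark","probe"):print(t,landmark_of("wrist",t))
p,d,X=cloud("scene");cv2.imwrite("pics/s6.png",p[80:320,120:440,::-1].repeat(2,0).repeat(2,1))
for t in("probe_point","mark","probe"):print(t,landmark_of("scene",t))
p,d,X=cloud("top");cv2.imwrite("pics/t6.png",p[160:310,280:500,::-1].repeat(3,0).repeat(3,1))
for t in("mark",):print(t,landmark_of("top",t))
E
```

```text
13.2 [ 0.57567671 -0.22668388  0.25466201] [-0.20243582  0.39711212 -1.38381374] 0.2530408729396809 [[ 9.393e-01  3.415e-01 -3.410e-02]
 [ 3.190e-02  1.230e-02  9.994e-01]
 [ 3.417e-01 -9.398e-01  6.000e-04]]
probe_point [{'point': [0.6128, -0.2265, 0.1564], 'confidence': 0.58}]
mark [{'point': [0.6281, -0.2223, 0.0953], 'confidence': 0.88}]
probe [{'point': [0.5958, -0.2265, 0.2086], 'confidence': 0.64}]
probe_point [{'point': [0.7662, 0.1828, -0.0009], 'confidence': 0.74}, {'point': [0.6131, -0.2198, 0.1591], 'confidence': 0.52}, {'point': [0.3565, 0.2835, 0.001], 'confidence': 0.46}, {'point': [0.6103, 0.2355, 0.0003], 'confidence': 0.43}, {'point': [0.4308, 0.3788, 0.0044], 'confidence': 0.36}]
mark [{'point': [0.6287, -0.224, 0.0949], 'confidence': 0.73}]
probe [{'point': [0.4322, 0.2858, 0.052], 'confidence': 0.89}, {'point': [0.3524, 0.2861, 0.0513], 'confidence': 0.85}, {'point': [0.593, -0.2234, 0.2086], 'confidence': 0.7}, {'point': [0.4299, 0.3773, 0.047], 'confidence': 0.69}, {'point': [0.6132, 0.2355, 0.0544], 'confidence': 0.64}, {'point': [0.5199, 0.2826, -0.0006], 'confidence': 0.64}, {'point': [0.3741, -0.0208, 0.0006], 'confidence': 0.41}]
mark [{'point': [0.6294, -0.2285, 0.0953], 'confidence': 0.67}]
```

View pics/w6.png

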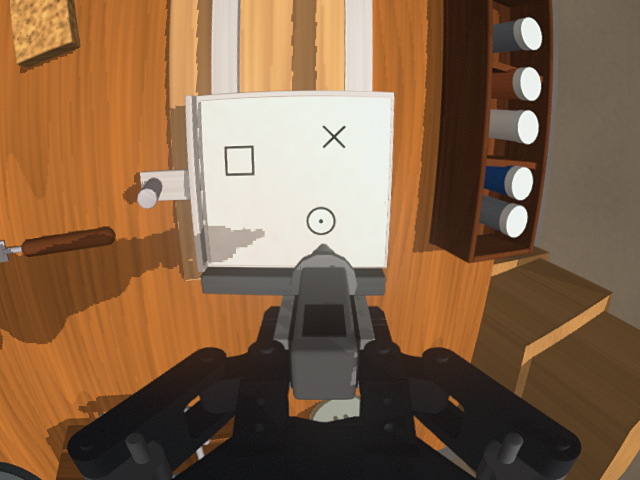

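View pics/s6.png

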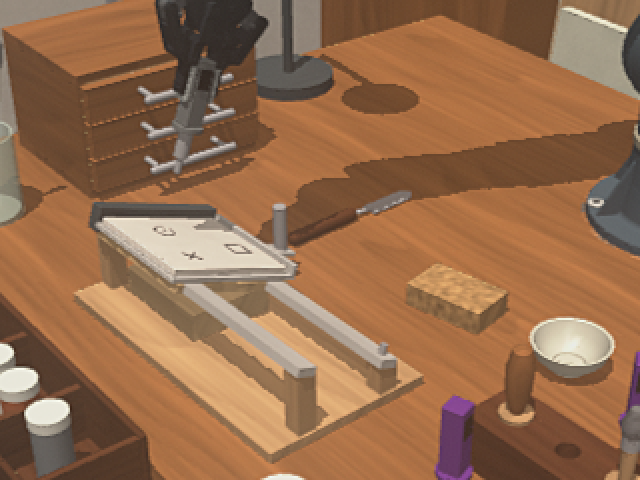

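View pics/t6.png

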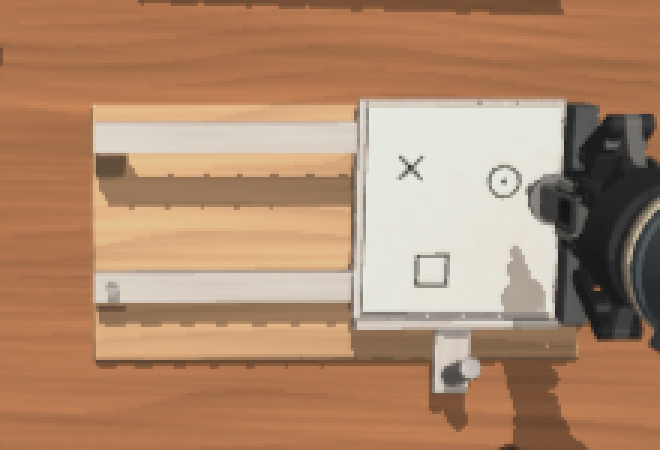

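Wrist view: ring dot at (321,221), gauge tip emerging at (323,246), carriage home against the bar. Next I'll work out the remaining offset.

```bash
python3 - <<'E'
from h import *
s=state();R=rot(s["tcp_rot"]).as_matrix()
n=np.array([-.3423,-.0117,.9395]);c=np.array([.6026,-.0458,.0894])
im=cv2.imread("pics/w6.png")
cv2.imwrite("pics/w6c.png",cv2.resize(im[195:275,270:370],None,fx=7,fy=7,interpolation=cv2.INTER_NEAREST))
print("wrist M",wray(321,221,s,c,n).round(4))
p,d,X=cloud("top")
m=camera_model("top");K=m["camera_matrix"]
for uv in((447.7,220.2),):
    r=m["R"].T@np.array([(uv[0]-K[0,2])/K[0,0],(uv[1]-K[1,2])/K[1,1],1]);o=-m["R"].T@m["t"];print("top M",(o+r*((c-o)@n)/(r@n)).round(4), X[220,440])
w=np.zeros(d.shape,bool);w[200:258,408:440]=1
P=X[w];P=P[~np.isnan(P).any(1)];print("plane res",((P-c)@n).mean());cc=P.mean(0);nn=np.linalg.svd(P-cc)[2][2];print(nn*np.sign(nn[2]))
p,d,X=cloud("scene")
w=np.zeros(d.shape,bool);w[196:204,195:215]=1;P=X[w];print("scene plane res",np.nanmean((P-c)@n))
tip=s["ee_pos"]+R@[0,.101,0];print("tip",tip)
# project tool pt to wrist
T=np.linalg.inv(m2:=camera_model("wrist")["T_tool_cam"])
for L in(.101,.086,.051):
    q=T[:3,:3]@[0,L,0]+T[:3,3];th=np.arctan2(np.hypot(q[0],q[1]),q[2]);k=371.65*th/np.hypot(q[0],q[1]);print(L,323.77+k*q[0],239.24+k*q[1])
E
```

```text
wrist M [ 0.6316 -0.2252  0.0977]
top M [ 0.6291 -0.2251  0.0968] [ 0.62965884 -0.20908363  0.09428054]
plane res 0.00017866456592302517
[-0.3417663  -0.01511745  0.93966337]
scene plane res -0.0029297188759809605
tip [ 0.61064479 -0.22518523  0.16065567]
0.101 323.2448680253075 248.0193673902461
0.086 323.20772462717656 256.50011872291213
0.051 323.1011610937698 281.0489125026117
```

View pics/w6c.png

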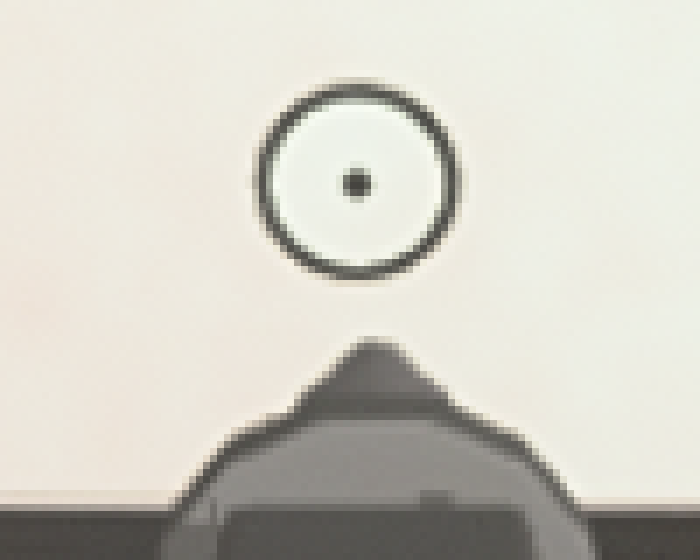

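servo_tool(rows=[[-2.2,-0.4,-0.8,0,0,0],[3.4,0.1,-9.4,0,0,0],[3.4,0.1,-9.4,0,0,0],[3.4,0.1,-9.4,0,0,0],[3.4,0.1,-9.4,0,0,0],[1.7,0.1,-4.7,0,0,0],[0,0,0,0,0,0]])

```text
clock: 14.38
ee_pos: [0.5887, -0.2262, 0.2099]
tcp_rot: [0.699, -0.694, -0.134, -0.11]
wrist_force: [0.3, -0.7, -1.7]
grip_width: 0.25
```

```bash
python3 - <<'E'
from h import *
s=state();R=rot(s["tcp_rot"]).as_matrix()
p,d=snapshot("wrist");cv2.imwrite("pics/w7.png",cv2.resize(p[195:285,265:375,::-1],None,fx=7,fy=6.5,interpolation=cv2.INTER_NEAREST))
n=np.array([-.3423,-.0117,.9395]);c=np.array([.6026,-.0458,.0894])
tip=s["ee_pos"]+R@[0,.101,0];h=(tip-c)@n;print(R[:,1].round(4),tip.round(4),h,(tip-n*h).round(4),s["wrist_force"],s["clock"])
for t in("probe_point","mark"):print(t,landmark_of("wrist",t))
p,d,X=cloud("scene");cv2.imwrite("pics/s7.png",cv2.resize(p[80:240,150:310,::-1],None,fx=3.7,fy=3.7,interpolation=cv2.INTER_NEAREST))
p,d,X=cloud("top");cv2.imwrite("pics/t7.png",cv2.resize(p[170:290,390:510,::-1],None,fx=5,fy=5,interpolation=cv2.INTER_NEAREST))
E
```

```text
[ 0.3402  0.0129 -0.9403] [ 0.623  -0.2249  0.1149] 0.019090236747737604 [ 0.6296 -0.2247  0.097 ] [ 0.33318235 -0.68002277 -1.74465006] 14.3833
probe_point [{'point': [0.6226, -0.2236, 0.111], 'confidence': 0.47}]
mark [{'point': [0.6321, -0.2238, 0.0966], 'confidence': 0.61}]
```

View pics/w7.png

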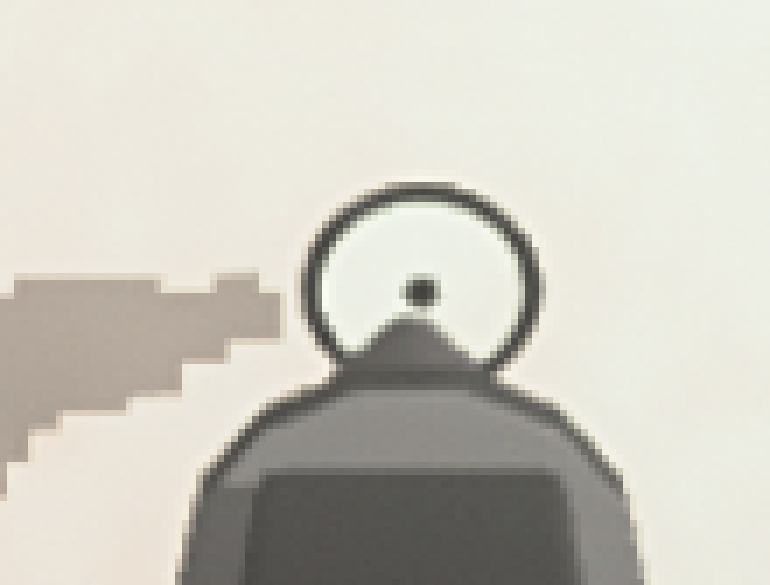

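View pics/s7.png

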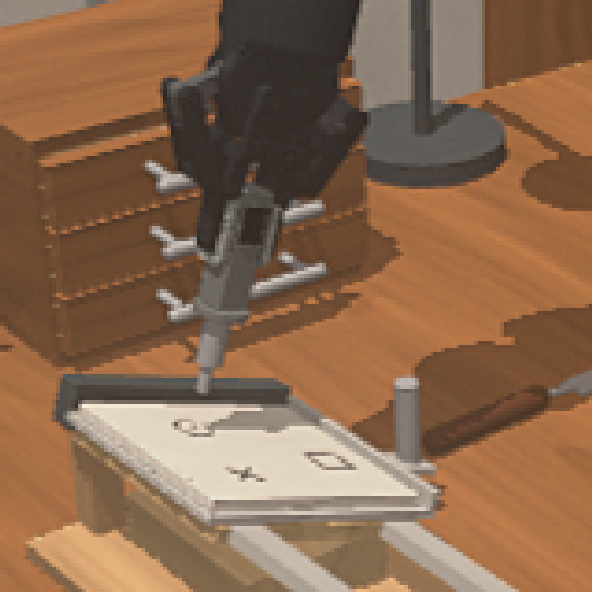

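View pics/t7.png

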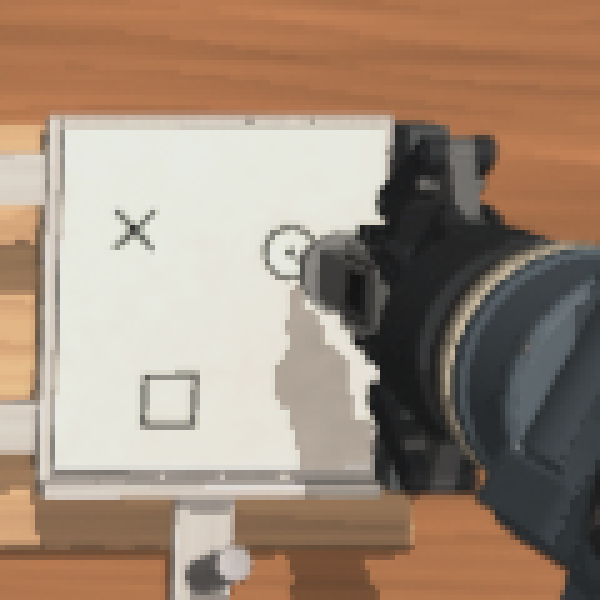

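servo_tool(rows=[[0.7,0,0.2,0,0,0],[2,0.1,-5.6,0,0,0],[1.4,0,-3.8,0,0,0],[0.7,0,-1.9,0,0,0],[0,0,0,0,0,0],[0,0,0,0,0,0]])

```text
clock: 15.13
ee_pos: [0.5937, -0.2265, 0.2007]
tcp_rot: [0.698, -0.694, -0.135, -0.111]
wrist_force: [-0.3, -0.2, -1.8]
grip_width: 0.251
```

```bash
cat > look.py <<'E'
from h import *
import sys
k=sys.argv[1]
s=state();R=rot(s["tcp_rot"]).as_matrix()
p,d=snapshot("wrist");cv2.imwrite(f"pics/w{k}.png",cv2.resize(p[195:285,265:375,::-1],None,fx=7,fy=6.5,interpolation=cv2.INTER_NEAREST))
n=np.array([-.3423,-.0117,.9395]);c=np.array([.6026,-.0458,.0894])
tip=s["ee_pos"]+R@[0,.101,0];h=(tip-c)@n;print(R[:,1].round(4),tip.round(4),"h",h,"land",(tip-n*h).round(4),s["wrist_force"],"fn",s["wrist_force"]@n,s["clock"])
if len(sys.argv)>3:print("dot",wray(float(sys.argv[2]),float(sys.argv[3]),s,c,n))
p,d,X=cloud("scene");cv2.imwrite(f"pics/s{k}.png",cv2.resize(p[120:220,170:300,::-1],None,fx=6,fy=6,interpolation=cv2.INTER_NEAREST))
E
python3 look.py 8
```

```text
[ 0.3423  0.0119 -0.9395] [ 0.6283 -0.2253  0.1058] h 0.00872815999058095 land [ 0.6313 -0.2252  0.0976] [-0.33833865 -0.20875794 -1.77749937] fn -1.5517048751279516 15.1333
```

View pics/w8.png

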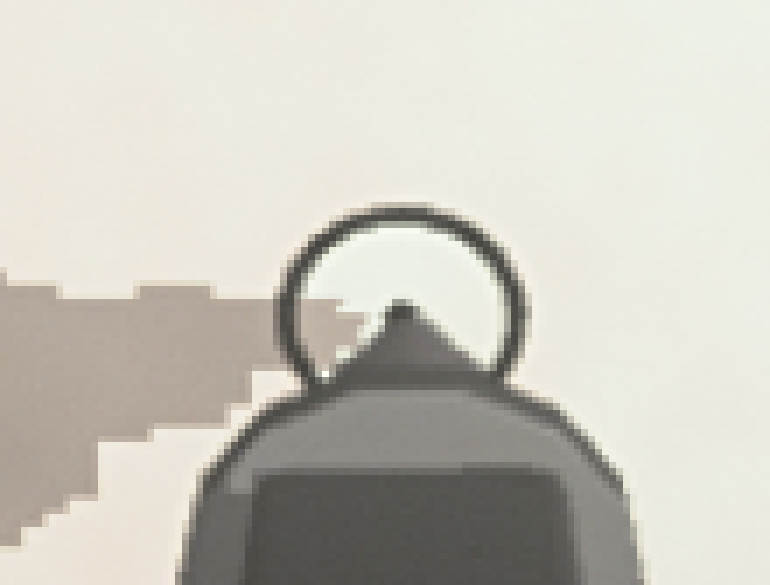

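View pics/s8.png

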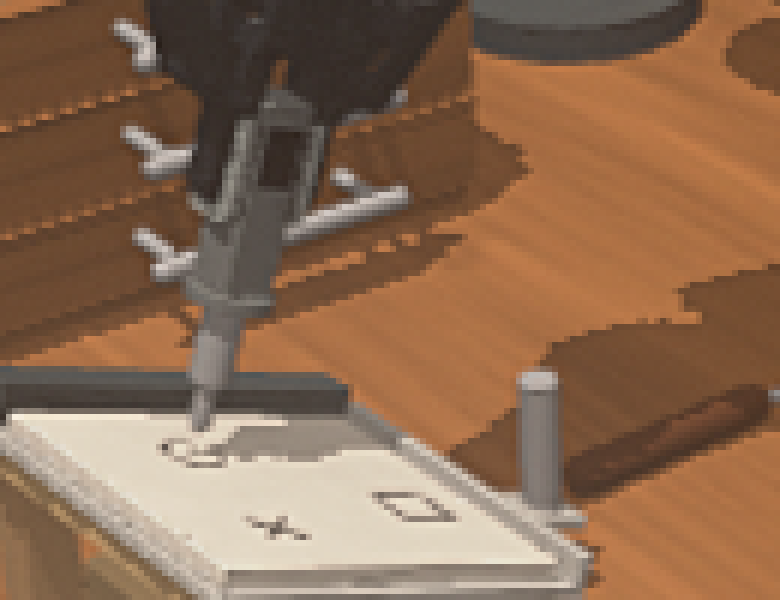

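servo_tool(rows=[[0.7,0,-1.9,0,0,0],[0.7,0,-1.9,0,0,0],[0,0,0,0,0,0]])

```text
clock: 15.48
ee_pos: [0.5952, -0.2265, 0.1968]
tcp_rot: [0.698, -0.694, -0.135, -0.111]
wrist_force: [0.3, -0.2, -2.6]
grip_width: 0.257
```

```bash
cat > f.py <<'E'
from h import *
n=np.array([-.3423,-.0117,.9395]);c=np.array([.6026,-.0458,.0894])
s=state();R=rot(s["tcp_rot"]).as_matrix();tip=s["ee_pos"]+R@[0,.101,0];h=(tip-c)@n
f=[]
for i in range(4): f.append(state()["wrist_force"]@n); snapshot("wrist")
print("clock",s["clock"],"h",round(h*1000,2),"fn",np.round(f,2),np.mean(f).round(2),"axis",R[:,1].round(4),"torque",s["wrist_torque"].round(3),"tip",tip.round(4),"land",(tip-n*h).round(4))
E
python3 f.py;python3 - <<'E'
from h import *
n=np.array([-.3423,-.0117,.9395]);c=np.array([.6026,-.0458,.0894])
class S(dict):pass
s=state();s=dict(s);s["ee_pos"]=np.array([.5937,-.2265,.2007]);print(wray(322.4,242.7,s,c,n))
E
```

```text
clock 15.4833 h 4.61 fn [-2.5  -1.51 -1.51 -2.92] -2.11 axis [ 0.3424  0.0118 -0.9395] torque [-0.04   0.488 -0.017] tip [ 0.6297 -0.2253  0.102 ] land [ 0.6313 -0.2252  0.0976]
[ 0.63075285 -0.22465251  0.09742996]
```

servo_tool(rows=[[0.7,0,-1.9,0,0,0],[0.7,0,-1.9,0,0,0],[0,0,0,0,0,0]])

```text
clock: 15.93
ee_pos: [0.5966, -0.2264, 0.193]
tcp_rot: [0.698, -0.694, -0.135, -0.111]
wrist_force: [-0.5, -0.6, -1.8]
grip_width: 0.251
```

```bash
python3 f.py; python3 look.py 9
```

```text
clock 15.9333 h 0.49 fn [-1.47 -1.68 -2.67 -1.79] -1.9 axis [ 0.3423  0.0118 -0.9395] torque [-0.008  0.484 -0.034] tip [ 0.6311 -0.2252  0.0981] land [ 0.6313 -0.2252  0.0976]
[ 0.3428  0.0117 -0.9393] [ 0.6313 -0.2253  0.0986] h 0.0009391756008756205 land [ 0.6316 -0.2253  0.0977] [-0.39844989 -1.11850241 -2.69454967] fn -2.382053542409886 16.1333
```

View pics/s9.png

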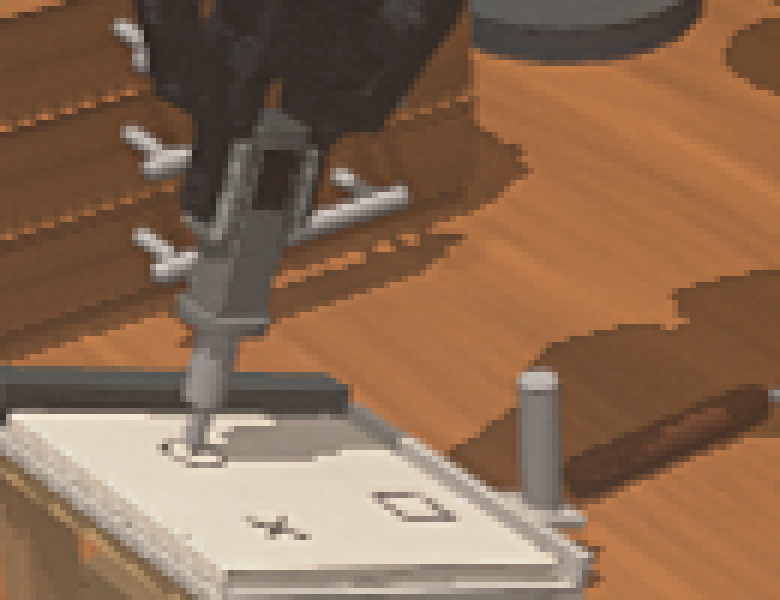

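View pics/w9.png

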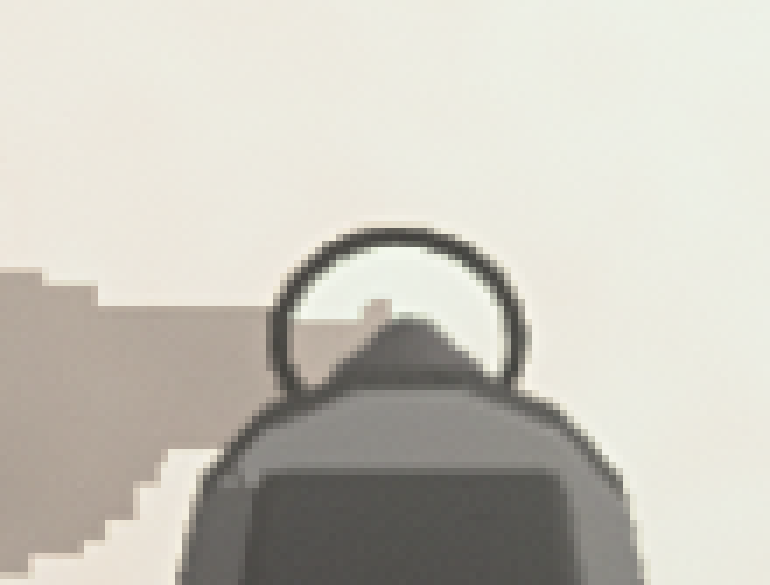

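servo_tool(rows=[[-0.9,0,-0.3,0,0,0],[0.7,0,-1.9,0,0,0],[0,0,0,0,0,0]])

```text
clock: 16.48
ee_pos: [0.5964, -0.2265, 0.1911]
tcp_rot: [0.698, -0.694, -0.135, -0.111]
wrist_force: [0.0, -0.1, -1.7]
grip_width: 0.256
```

```bash
python3 f.py
```

```text
clock 16.4833 h -1.24 fn [-1.59 -0.91 -0.89 -1.38] -1.19 axis [ 0.3428  0.0116 -0.9393] torque [-0.009  0.38  -0.03 ] tip [ 0.6311 -0.2254  0.0962] land [ 0.6306 -0.2254  0.0974]
```

servo_tool(rows=[[0.7,0,-1.9,0,0,0],[0,0,0,0,0,0]])

```text
clock: 16.85
ee_pos: [0.5972, -0.2265, 0.1892]
tcp_rot: [0.698, -0.694, -0.135, -0.111]
wrist_force: [-1.0, -0.5, -1.3]
grip_width: 0.25
```

```bash
python3 f.py
```

```text
clock 16.85 h -3.31 fn [-0.88  0.79 -0.51 -0.66] -0.31 axis [ 0.3428  0.0117 -0.9393] torque [-0.046  0.329  0.029] tip [ 0.6318 -0.2253  0.0943] land [ 0.6307 -0.2254  0.0974]
```

servo_tool(rows=[[0.7,0,-1.9,0,0,0],[0,0,0,0,0,0]])

```text
clock: 17.22
ee_pos: [0.5979, -0.2265, 0.1873]
tcp_rot: [0.698, -0.694, -0.135, -0.111]
wrist_force: [-0.3, 0.4, -0.2]
grip_width: 0.253
```

```bash
python3 f.py;python3 f.py; python3 look.py 10
```

```text
clock 17.2167 h -5.3 fn [-0.09  0.5  -0.33 -0.02] 0.02 axis [ 0.3428  0.0117 -0.9393] torque [-0.026  0.382 -0.025] tip [ 0.6325 -0.2253  0.0924] land [ 0.6307 -0.2254  0.0974]
clock 17.4167 h -5.07 fn [-0.36 -0.62  0.29  0.52] -0.04 axis [ 0.3429  0.0116 -0.9393] torque [-0.007  0.448  0.042] tip [ 0.6325 -0.2253  0.0927] land [ 0.6308 -0.2254  0.0974]
[ 0.3428  0.0116 -0.9393] [ 0.6325 -0.2254  0.0926] h -0.005073934422444961 land [ 0.6307 -0.2254  0.0974] [-0.56213371  0.18644122 -0.02625554] fn 0.16556992967480402 17.6167
```

View pics/s10.png

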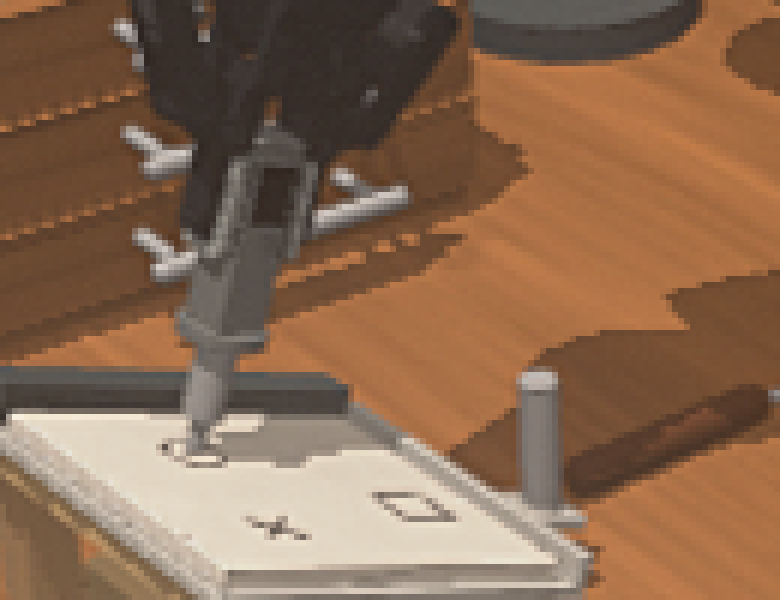

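View pics/w10.png

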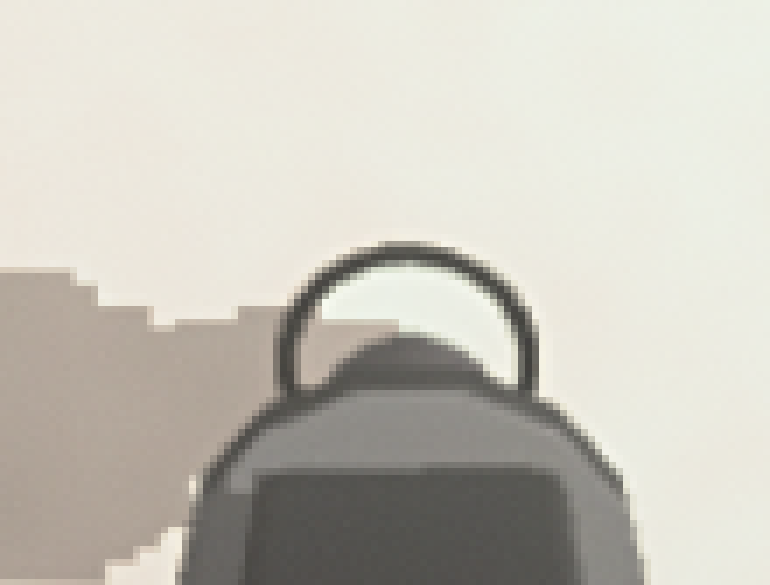

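Contact began at h≈0, and both force and travel put the tip at about 5 mm in. I'll add 2 mm.

servo_tool(rows=[[0.4,0,-1,0,0,0],[0.3,0,-0.8,0,0,0],[0,0,0,0,0,0],[0,0,0,0,0,0]])

```text
clock: 18.05
ee_pos: [0.5985, -0.2265, 0.1856]
tcp_rot: [0.698, -0.694, -0.135, -0.111]
wrist_force: [-0.2, 0.1, -0.4]
grip_width: 0.257
```

```bash
python3 f.py;python3 f.py;python3 f.py; python3 look.py 11; python3 - <<'E'
from h import *
p,d,X=cloud("scene");cv2.imwrite("pics/s12.png",p[:,:,::-1])
im=cv2.imread("pics/s9.png")
p,d,X=cloud("top");cv2.imwrite("pics/t12.png",p[:,:,::-1])
# predicted nose/pin pixel positions in scene for penetration: nose end at 81 mm ahead of TCP
s=state();R=rot(s["tcp_rot"]).as_matrix();m=camera_model("scene");K=m["camera_matrix"]
for L in (.051,.081,.094,.101):
    q=K@(m["R"]@(s["ee_pos"]+R@[0,L,0])+m["t"]);q=q/q[2];print(L,(q[:2]-[170,120])*6)
E
```

```text
clock 18.05 h -7.1 fn [-0.32  0.9   0.52  0.8 ] 0.48 axis [ 0.3427  0.0117 -0.9394] torque [-0.034  0.42   0.001] tip [ 0.6332 -0.2253  0.0907] land [ 0.6307 -0.2254  0.0974]
clock 18.25 h -7.04 fn [ 1.15 -0.47 -0.13  0.31] 0.22 axis [ 0.3427  0.0117 -0.9394] torque [-0.023  0.46  -0.026] tip [ 0.6332 -0.2253  0.0908] land [ 0.6307 -0.2254  0.0974]
clock 18.45 h -7.0 fn [ 0.15  1.27 -0.33  1.11] 0.55 axis [ 0.3429  0.0117 -0.9393] torque [-0.015  0.421  0.055] tip [ 0.6332 -0.2253  0.0909] land [ 0.6308 -0.2254  0.0974]
[ 0.3428  0.0116 -0.9393] [ 0.6332 -0.2254  0.0908] h -0.00703212676757344 land [ 0.6307 -0.2255  0.0974] [-1.05168792 -0.06976028  0.25331654] fn 0.5987998657040524 18.65
0.051 [216.19875503 332.20203642]
0.081 [198.0569033  409.40015817]
0.094 [190.27965414 442.49430071]
0.101 [186.11273495 460.22558524]
```

View pics/s11.png

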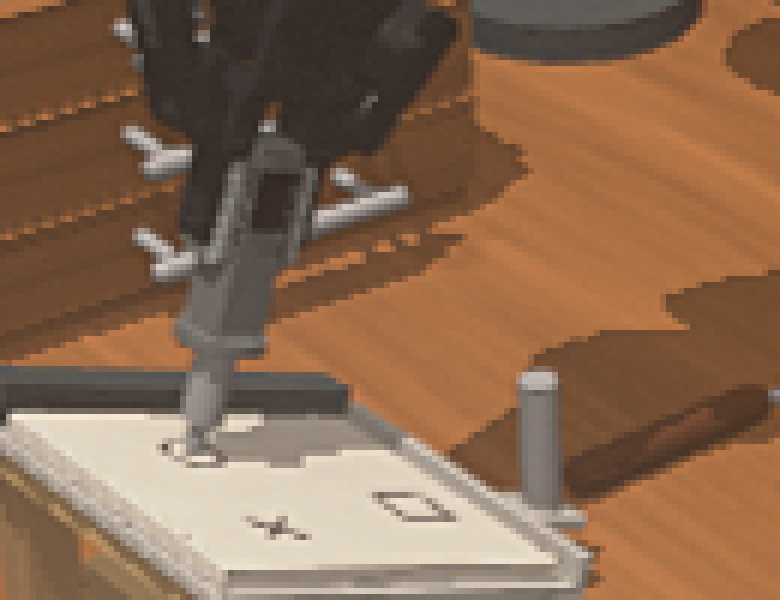

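View pics/s12.png

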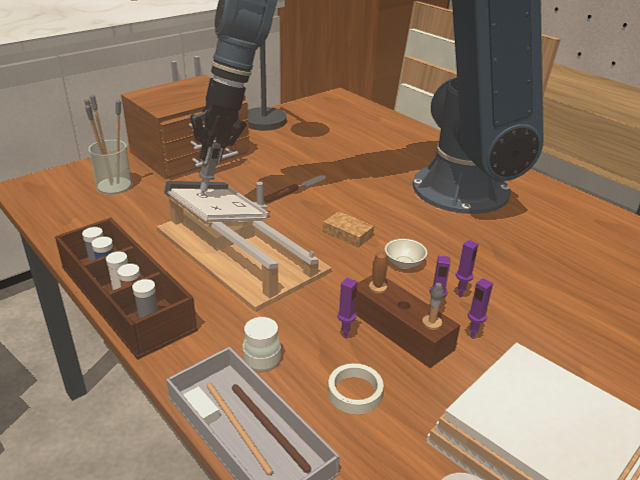

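View pics/t12.png

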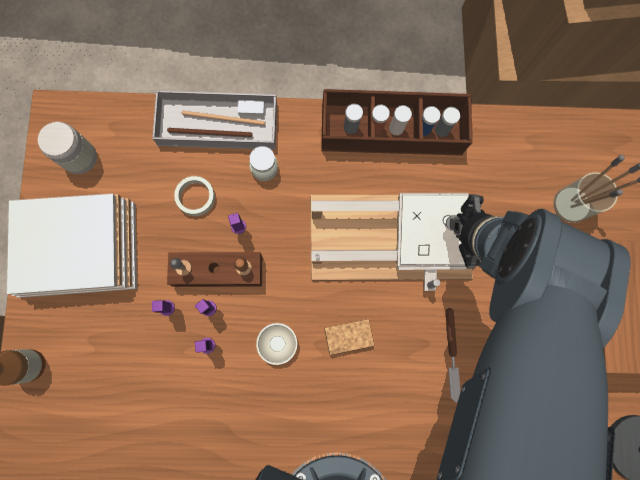

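View pics/w11.png

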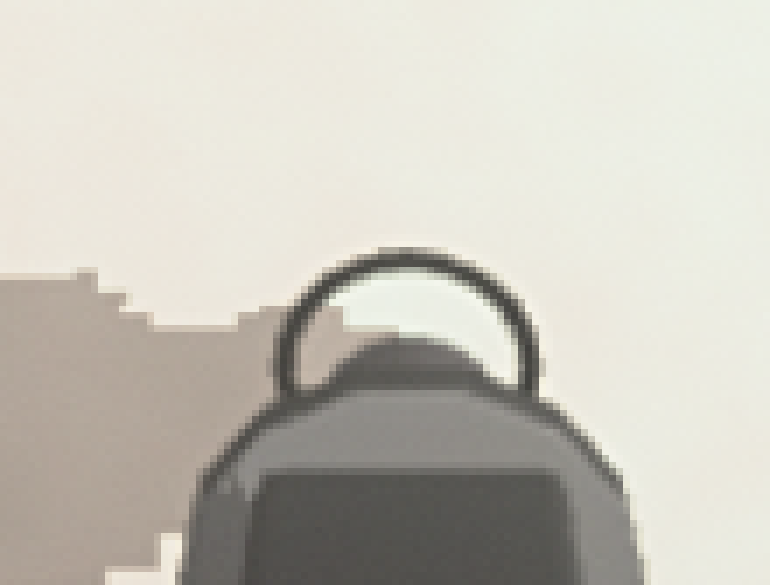

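The tip is in by about half on both measures: travel 7.0 mm, force about 2.2 N. The ring is centred, and the carriage is still flush with the stop.

```bash
python3 -c "
from bench import *
print(job_done())"
```

```text
the job is handed in; nothing more can be done
None
```

I finished the job and handed it in at about 19 s of the 54 s allowed. No verdict was reported.

**What I did:** I gripped the carriage's post and slid it to the end stop, where the force rose sharply, peaking at 42 N on the fingers. I eased that off, released, and the top view showed the carriage flush against the bar. Only then did I take the grey gauge from the holder's middle hole, carry it over the other tools, tilt it square to the board and press it into the ring mark.

**Last checks:**
- **Tip position:** about 1 mm or less from the ring centre in the wrist view. Before contact, the top camera's estimate of the ring differed from this by about 2.5 mm up the slope, still inside the ring.
- **Squareness:** the tool axis is within about 0.2° of the board normal I measured. The gauge's own fit between the fingers was only judged by eye.
- **Tip pushed in:** about 7.0 mm by travel and about 6.4 mm by force (about 2.2 N). The force readings scatter by about 0.6 N, so these agree roughly rather than exactly.
- **Board height:** the scene camera put the board about 3 mm lower than the top camera did. Contact showed the top camera was right.
- **Everything else:** the carriage is still home and the other things look unmoved. The gauge is still gripped, with 50 N set.

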